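# Push the gas charging head onto the mini keg's slanted post and hold its valve open

### The arm

A 6-joint arm with a two-finger parallel gripper is mounted at the origin on the work surface; the furniture and walls round the work are solid. World frame = base frame: x ahead of the robot, y to its left, z up, the work surface at z = 0. Lengths are in mm, angles in rad, forces in N, time in s.
With the tool pointing down it reaches from about 275 to 750 mm from the base axis. Payload 10.2 kg.
Tool frame: the origin (TCP) lies at the centre of the arm's flange, where the gripper is bolted on; the fingertips stand 173 mm ahead of it and the grasp point (between the pads) lies 155 mm ahead of it; z points along the fingers, y is the line along which they close (so a half turn about z gives the same grasp; the last joint's range is limited). The gripper opens to 85 mm and grips with 20 to 120 N. Pads are 22 mm wide; open, the fingers measure 114 mm over their backs; the gripper's body (76 mm by 85 mm) begins 54 mm behind the grasp point. The pads swing forward as they close: fully open they stand 13 mm farther back than shut.
Start: joints at [-1.487, 0.313, 1.498, -0, 1.331, -0.223], TCP at [158.542, -500.497, 404.694] pointing down, gripper open.
Joint ranges: [-2.94, 2.94], [-0.97, 2.17], [0.19, 2.56], [-1.23, 4.37], [0.02, 3.11], [-2.88, 2.88]. Speed limits (rad/s): [2.39, 2.39, 3.01, 3.14, 3.14, 3.14].

### API

Orientations are given as a unit quaternion [w, x, y, z].
In Python, from rig import status, capture, camera_info, ticket gives the robot as it stands.
- The arm moves only by the shell command python3 -m crank 'ROWS' [FORCE]. ROWS is JSON, a list of rows, each a list of 7 numbers: the shift along the tool's x, y, z as a fraction of full scale, then the turn, a rotation vector about the tool's x, y, z as a fraction of full scale, then the closure, from 0 (fully open) to 1 (shut). A call has 1 to 12 rows; each row is the pose to reach, as a shift and turn from the pose commanded when the call began, along the tool's axes at that moment; what a row does not reach only later rows make up. Full scale, the value 1, is 0.1 m for a shift and 45 degrees for a turn. A row lasts 1/10 s, in which the tool goes at most 50 mm and 8.59 degrees, less where a joint would pass 70% of its speed; a pose out of reach is approached as far as the arm can. A call with a number of a shift or a turn outside -1 to 1 is refused whole. A call with a gripper value outside its range is refused whole. The fingers move at their own pace and stop on an object; FORCE is the grip in N (left out, the last holds). Time passes only in rows, so rows that repeat a pose let the fingers close. It gives the time, the measured TCP pose, the force, the opening and the grip force at its end, in the units of the state.
- status.sense(): the state, without advancing time (a new reading comes with each control period).
- capture(name): name is "side" or "top" or "wrist"; returns (picture, depth): 384x512x3 uint8, red, green, blue; 384x512 float32, mm along the optical axis (not along the pixel's ray), 0 where there is no reading.
- camera_info(name): a dict with "K" (3x3 intrinsics, pixels), "camera_from_world" (4x4, takes a point from world to camera coordinates). Camera axes: x right, y up, looking along -z (the intrinsics and any distortion apply to the point x, -y, -z); pixel columns grow to the right and rows downward; lengths in mm; the calibration is good to about 2 mm. A picture is of the moment at which its call begins: read the wrist's pose just before it. camera_info takes no time and is no camera call; for the wrist camera it gives the pose at the moment of the call.
- ticket.finish_job(): hands the job in; it is judged then, once.
The state is a dict: "time_s": time; "joints": joint angles; "dq": joint speeds; "tau": joint torques, N m; "eef_pos": TCP position; "ee_rot": TCP orientation; "force": force on the tool from outside, world axes, zero at the start; "wrist_torque": the same for the moment, N m; "grip_width": opening from 0.0 (shut) to 1.0 (fully open); "grip_force": force on a finger pad.
Only numpy, scipy, OpenCV 4.12 (cv2) and the standard library are available. Lean on these libraries where they do the work, as an engineer would, in place of code of your own. Each camera call takes 0.05 s, during which the arm holds its last target. There are 200 camera calls.

### The job

Charge the steel mini keg with gas. Of the three charging heads on the wooden rack take the one that fits the keg's slanted gas post, leaving the other two on their pegs, push it squarely onto the post until it snaps over the locking balls, then press it fully home against the valve spring. Finish while still gripping the head and holding it pressed fully home; do not let go, and do not push the mug, the lemon or the bowl about.

Things in the scene. Friction and masses are not known exactly. Their poses are not given: they have to be found in the camera images.
- keg: stainless steel mini keg, 124 mm across and 152 mm to its neck, with a black screw cap (70 mm across, top at 172 mm), a carrying handle on its left side (+y) and a tap on the cap at its back (+x; highest point 224 mm). It stands firmly and does not move. Origin: centre of its underside; x points to the back, z up
- gas_post: the keg's gas inlet: steel post 16.4 mm thick that leans 30 degrees from vertical toward the keg's front (-x of the keg). Origin: on the post's axis, level with the flat seat collar (26 mm across) at its foot, 18 mm in front of the keg's axis, 187 mm above the worktop; z runs along the post, outward and up; y is the keg's y. Smooth oiled steel, rounded end 27 mm from the seat
- gas_valve (a joint): travel in m of the 7 mm thick valve pin, which stands out of the post's end to 33 mm from the seat when shut: 0 shut, 0.005 when the right head is fully home; its spring pushes back with 4 N at first and about 11.5 N at 0.005
- rack: wooden rack 80 x 250 x 18 mm that does not move; three steel pegs (7 mm thick, 16 mm high, 80 mm apart) stand on it in a row along its y axis, a charging head over each, in any order. Origin: centre of its underside, z up
- head_small: charging head with the narrowest collar: collar 23 mm across, flange 29 mm, bore 12.8 mm, too narrow for the post; otherwise as head_medium
- head_medium: the charging head that fits: loose, 0.1 to 0.2 kg, steel, 80 mm high, standing mouth down on a peg. From the mouth up: socket collar 29 mm across; knurled flange 35 mm across at 32 to 36 mm; round cartridge holder 24 mm thick at 36 to 80 mm. Bore 18.4 mm wide, 28 mm deep, with a groove for the balls. Origin: centre of the mouth on its underside, z up the head
- head_large: charging head with the widest collar: collar 36 mm across, flange 42 mm, bore 25 mm, too wide for the balls to hold; otherwise as head_medium
- mug: tall white mug with coffee, 92 mm across without handle, 118 mm high; a bystander. Origin: underside
- lemon: yellow lemon 78 x 55 x 56 mm; a bystander. Origin: underside
- bowl: small white bowl 130 mm across, 59 mm high; a bystander. Origin: centre of its underside
- post_balls (a point): on the post's axis, 10.5 mm from the seat, at the level of the four small locking balls; they stand 2.5 mm out of the post's side and spring in when pushed. The right head snaps over them with about 10 N of push; it is felt to give way when its mouth is 8 mm from the seat
- head_medium_grip (a point): on the axis of head_medium, 56 mm above its mouth: where to grip the holder, fingertips just above the flange. On the post, the head's mouth is 5 mm from the seat when it has just snapped on and begins to push the valve pin, and on the seat (0) when fully home; after the snap it stays on by itself, but the valve spring lifts it back to 5 mm unless it is held down
Things that resemble listed ones, but are neither listed nor needed, are in the scene too. What is meant by the keg is not orange, and is the larger of those in its own colour.

How it is judged (in metres and radians):
On the way, in this order (a step that is already met when the one before it is completed fails the run):
1. the middle-sized head is lifted off its peg in the fingers (z of head_medium in the frame of rack above 0.045 m and contact force between the fingers and head_medium above 2 N), for 0.2 s.
2. the head has snapped over the locking balls of the post (distance between head_medium and gas_post below 0.0075 m and angle between the z axis of head_medium and the z axis of gas_post, either way round below 0.1 rad), for 0.1 s.
At the end, for the whole second after the job is handed in: the middle-sized head sits square on the post (within 0.1 rad), its mouth within 3 mm of the seat, pressed against the valve spring so that the valve pin is in by more than 3.5 mm of its 5, still gripped by the fingers (over 4 N) and at rest (value of joint gas_valve above 0.0035 m and distance between head_medium and gas_post below 0.003 m and angle between the z axis of head_medium and the z axis of gas_post, either way round below 0.1 rad and contact force between head_medium and gas_post above 6 N and contact force between the fingers and head_medium above 4 N and linear speed of head_medium below 0.02 m/s); the arm keeps its last pose, push and grip.
It fails at once if one of the other heads was taken or knocked from its place (distance of any of head_small, head_large from where it was at the start of the episode above 0.03 m).
It fails at once if a bystander was pushed about (distance of any of mug, lemon, bowl from where it was at the start of the episode above 0.03 m).
It also fails if it takes over 48 s, if anything falls off the work surface, if the arm or the gripper's body presses on something with over 40 N, if the wrist force passes 120 N, or if a joint passes its speed limit or range.

## Working session

There is one attempt and no reset: what is moved stays moved. The work goes in short steps, Python scripts to look and compute and a shell command to move; the robot and the scene stay as the last step left them, time stands still between calls to the robot, and variables do not carry over. Pictures are saved under pics/ and viewed, at most 10 in all, crops included, and the job is handed in when it is done.

```bash
ls; mkdir -p pics; python3 - <<'E'
from rig import status,capture,camera_info
import cv2,numpy as np
print(status.sense())
for n in("side","top"):
    im,d=capture(n); np.savez(f"{n}.npz",im=im,d=d)
    cv2.imwrite(f"pics/{n}0.png",im[:,:,::-1]); print(n,camera_info(n))
E
```

```text
pics
{'time_s': 0.0, 'joints': array([-1.48741701e+00,  3.13492885e-01,  1.49846090e+00, -1.30680235e-05,
        1.33098363e+00, -2.23376412e-01]), 'dq': array([ 0.00096536, -0.00052654, -0.00057409, -0.00014672, -0.00127015,
        0.00185912]), 'tau': array([ 5.78255167e-04, -4.12270367e+01, -2.59746659e+01, -1.47254514e-04,
        4.13514776e-03, -1.22394638e-05]), 'eef_pos': array([ 158.52921558, -500.45807678,  404.10400719]), 'ee_rot': array([-6.71178909e-04,  9.88260195e-01,  1.52778710e-01,  4.06968755e-05]), 'force': array([-0.43778908,  0.09891577,  0.20735634]), 'wrist_torque': array([-0.04791459, -0.01051874, -0.0330695 ]), 'grip_force': 0.0, 'grip_width': 1.0021076406462424}
side {'K': array([[360.28777846,   0.        , 258.46499762],
       [  0.        , 360.28777846, 187.23972097],
       [  0.        ,   0.        ,   1.        ]]), 'camera_from_world': array([[-9.33386868e-01, -3.58185830e-01,  2.21780628e-02,
         5.19579439e+02],
       [ 1.87830638e-01, -4.34934715e-01,  8.80653987e-01,
        -2.76080973e+02],
       [-3.05791769e-01,  8.26156586e-01,  4.73240625e-01,
        -8.98847501e+02],
       [ 0.00000000e+00,  0.00000000e+00,  0.00000000e+00,
         1.00000000e+00]])}
top {'K': array([[371.09978685,   0.        , 254.88785799],
       [  0.        , 371.09978685, 190.79311054],
       [  0.        ,   0.        ,   1.        ]]), 'camera_from_world': array([[ 2.83013244e-03, -9.99995105e-01,  1.33433370e-03,
        -5.40509878e+01],
       [ 9.91499658e-01,  2.97965362e-03,  1.30075172e-01,
        -5.80433796e+02],
       [-1.30078511e-01,  9.54861446e-04,  9.91503237e-01,
        -1.14626777e+03],
       [ 0.00000000e+00,  0.00000000e+00,  0.00000000e+00,
         1.00000000e+00]])}
```

View pics/top0.png

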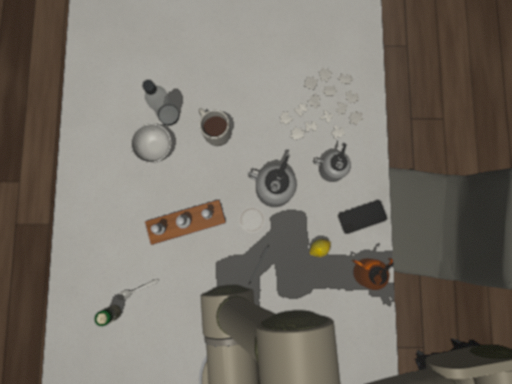

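View pics/side0.png

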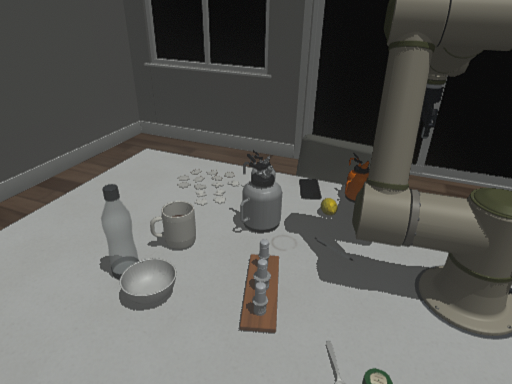

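```bash
cat > h.py <<'E'
import numpy as np,cv2
from rig import status,capture,camera_info
from scipy.spatial.transform import Rotation as R
def cloud(d,ci):
    K,T=ci["K"],ci["camera_from_world"]; h,w=d.shape
    u,v=np.meshgrid(np.arange(w),np.arange(h))
    c=np.stack([(u-K[0,2])/K[0,0]*d,-(v-K[1,2])/K[1,1]*d,-d],-1)
    return (c-T[:3,3])@T[:3,:3]     # R^T (c-t)
def proj(p,ci):
    K,T=ci["K"],ci["camera_from_world"]; c=T[:3,:3]@np.asarray(p,float)+T[:3,3]
    return K[0,2]+K[0,0]*c[0]/-c[2],K[1,2]-K[1,1]*c[1]/-c[2]
def rot(q): return R.from_quat([q[1],q[2],q[3],q[0]])
def pose():
    s=status.sense(); return np.array(s["eef_pos"]),rot(s["ee_rot"])
E
python3 - <<'E'
from h import *
P={}
for n in("side","top"):
    z=np.load(n+".npz"); im,d=z["im"],z["d"]; P[n]=(im,cloud(d,camera_info(n)))
im,p=P["top"]
hsv=cv2.cvtColor(im,cv2.COLOR_RGB2HSV)
m=(hsv[...,1]>110)&(hsv[...,0]<20); m[:190]=0;m[255:]=0;m[:,:135]=0;m[:,240:]=0
q=p[m]; q=q[(q[:,2]>8)&(q[:,2]<30)]
r=cv2.minAreaRect(q[:,:2].astype(np.float32)); print("rack",r,np.median(q[:,2]))
for n in P:
    im,p=P[n]
    box=(abs(p[...,0]-r[0][0])<110)&(abs(p[...,1]-r[0][1])<160)&(p[...,2]>60)&(p[...,2]<130)
    k,l,st,c=cv2.connectedComponentsWithStats(box.astype(np.uint8))
    for i in range(1,k):
        if st[i,4]>6:
            a=p[l==i]; print(n,"head",st[i],a.mean(0).round(1),a[:,2].max().round(1))
im,p=P["top"]
sub=p[130:215,240:315]; 
a=sub[(sub[...,2]>100)]; print("keg pts",a.mean(0), a.min(0),a.max(0))
for lo,hi in((140,158),(164,176),(180,230)):
    b=a[(a[:,2]>lo)&(a[:,2]<hi)]; print(lo,len(b),b.mean(0).round(1),b.min(0).round(1),b.max(0).round(1),cv2.minEnclosingCircle(b[:,:2].astype(np.float32)))
A=cv2.resize(im[135:215,240:320],None,fx=5,fy=5,interpolation=cv2.INTER_CUBIC)
i2,_=P["side"]; B=cv2.resize(i2[150:230,225:305],None,fx=5,fy=5,interpolation=cv2.INTER_CUBIC)
cv2.imwrite("pics/crop.png",np.hstack([A,B])[:,:,::-1])
E
```

```text
rack ((483.11236572265625, 171.7623291015625), (74.40345764160156, 244.14456176757812), 16.77305793762207) 19.13716165062742
side head [260 240   9  17 141] [502.3 107.6  83.5] 101.1
side head [257 259  11  19 165] [480.2 182.5  84.5] 101.1
side head [255 282  11  20 200] [456.3 257.3  84.6] 100.8
top head [201 209   9   9  62] [505.6  97.1  94.1] 103.3
top head [176 217  10   8  66] [482.8 171.   92.4] 100.6
top head [151 224  11   9  73] [459.8 245.6  91.1] 103.3
keg pts [ 585.47121498 -109.50976512  175.72330119] [ 426.5480763  -174.8522117   100.15987629] [ 668.82862656  -28.22122938 1212.1003544 ]
140 294 [ 584.2 -111.1  143.1] [ 540.4 -163.3  140. ] [637.8 -64.2 156.3] ((591.1920166015625, -113.96609497070312), 50.91872787475586)
164 334 [ 590.9 -113.3  171.9] [ 557.2 -149.5  164.8] [626.1 -78.1 175.9] ((591.977294921875, -113.769775390625), 35.7883186340332)
180 203 [ 606.7 -119.5  202.9] [ 559.3 -148.1  180.2] [668.8 -94.5 226.6] ((614.2100830078125, -122.85769653320312), 59.075870513916016)
```

View pics/crop.png

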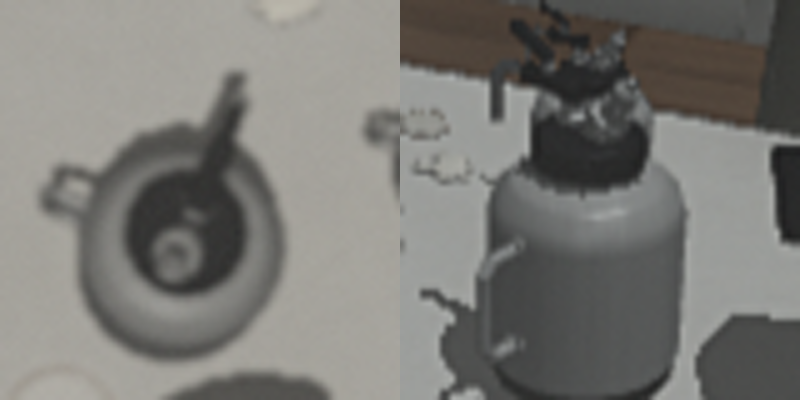

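Top view: the wanted keg is at about (276,184) px, its post disc at about (275,186), and its tap points up and right. The smaller grey keg is at (336,165). The rack heads are at (158,228), (183,220) and (208,211). I'll move over the rack to look with the wrist camera.

```bash
python3 -m crank '[[0.5,-0.5,-0.4,0,0,0,0],[1,-1,-0.4,0,0,0,0],[1,-1,-0.4,0,0,0,0],[1,-1,-0.4,0,0,0,0]]'
for i in 1 2 3; do python3 -m crank '[[0.4,-0.4,0,0,0,0,0],[0.8,-0.8,0,0,0,0,0],[1,-1,0,0,0,0,0],[1,-1,0,0,0,0,0]]'; done
```

```text
time_s: 0.5
eef_pos: [225.3, -371.4, 445.9]
ee_rot: [0.001, 0.988, 0.155, 0.0]
force: [-0.4, -1.1, -0.2]
grip_width: 1.0
grip_force: 0.0
time_s: 0.9
eef_pos: [289.9, -246.6, 444.7]
ee_rot: [-0.0, 0.988, 0.155, 0.0]
force: [0.3, -0.5, -0.5]
grip_width: 1.0
grip_force: 0.0
time_s: 1.3
eef_pos: [355.1, -121.4, 444.6]
ee_rot: [-0.0, 0.988, 0.155, 0.0]
force: [0.0, -0.9, 0.4]
grip_width: 0.995
grip_force: 0.0
time_s: 1.7
eef_pos: [420.4, 3.4, 444.2]
ee_rot: [-0.0, 0.988, 0.155, -0.0]
force: [0.3, -1.1, -0.2]
grip_width: 1.002
grip_force: 0.0
```

```bash
python3 -m crank '[[0.5,-0.5,0,0,0,0.19,0],[1,-0.9,0,0,0,0.38,0],[1,-1,0,0,0,0.57,0],[1,-1,0,0,0,0.76,0],[1,-1,0,0,0,0.8,0],[1,-1,0,0,0,0.8,0]]'
python3 - <<'E'
from h import *
s=status.sense();print(s["eef_pos"],s["joints"]); ci=camera_info("wrist"); im,d=capture("wrist")
T=ci["camera_from_world"]; print("cam",-T[:3,:3].T@T[:3,3],"look",-T[2,:3],"up",T[1,:3],ci["K"][0])
for n,p in(("post",(575,-108,200)),("h-",(506,95,98)),("h0",(483,172,98)),("h+",(460,248,98))): print(n,proj(p,ci))
cv2.imwrite("pics/w1.png",im[:,:,::-1]); np.savez("w1.npz",im=im,d=d,**ci)
E
```

```text
time_s: 2.3
eef_pos: [485.0, 125.7, 444.1]
ee_rot: [0.0, 0.987, -0.161, -0.0]
force: [0.3, -0.9, 0.2]
grip_width: 1.002
grip_force: 0.0
[484.95154964 125.66224741 444.10316737] [ 1.93483863e-02  2.32911340e-01  1.49921895e+00 -5.40727648e-04
  1.41049182e+00  1.91347276e+00]
cam [562.8801798  101.0058545  412.70373377] look [-0.30436683  0.10023153 -0.94726684] up [ 0.8984869  -0.30006229 -0.3204433 ] [297.66543528   0.         256.53904806]
post (np.float64(583.3516899983294), np.float64(-46.20571789372727))
h- (np.float64(278.5614423330144), np.float64(143.67267232294714))
h0 (np.float64(218.16980708033583), np.float64(185.38594233476334))
h+ (np.float64(163.7353633513204), np.float64(223.28193824781593))
```

View pics/w1.png

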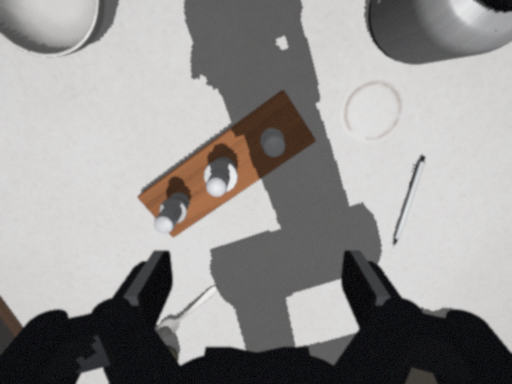

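```bash
python3 - <<'E'
from h import *
z=np.load("w1.npz"); p=cloud(z["d"],dict(K=z["K"],camera_from_world=z["camera_from_world"]))
cam=np.array([562.9,101])
for c in((506.6,95.3),(483.1,171.8),(459.6,248.3)):
    c=np.array(c); q=p[np.linalg.norm(p[...,:2]-c,axis=-1)<32]
    t=q[q[:,2]>94]; f=q[(q[:,2]>46)&(q[:,2]<58)]
    rd=(c-cam)/np.linalg.norm(c-cam); pr=np.array([-rd[1],rd[0]]); w=f[:,:2]@pr
    (m,r)=cv2.minEnclosingCircle(t[:,:2].astype(np.float32)); hz=np.percentile(q[:,2],99)
    print("top",len(t),np.array(m).round(1),round(r,1),t[:,:2].mean(0).round(1),hz.round(1),"flange n",len(f),"width",round(np.ptp(w),1),"mid",(w.max()+w.min())/2-c@pr, cv2.minEnclosingCircle(f[:,:2].astype(np.float32)))
E
```

```text
top 8493 [489.6 100.2] 26.6 [489.3  97.4] 360.4 flange n 95 width 29.1 mid -5.7851470630582895 ((504.4357604980469, 100.70404815673828), 14.821664810180664)
top 8031 [495.  173.4] 24.9 [504.7 174.1] 352.7 flange n 441 width 41.7 mid -1.8780738128693883 ((481.58367919921875, 175.0608673095703), 21.434988021850586)
top 272 [458.1 250.7] 11.5 [458.6 250. ] 98.4 flange n 246 width 35.1 mid 0.07603517807922344 ((457.9800720214844, 250.645751953125), 17.837902069091797)
```

```bash
python3 -m crank '[[-0.3,-0.4,0.3,0,0,0,0],[-0.5,-0.8,0.6,0,0,0,0],[-0.65,-1,0.8,0,0,0,0],[-0.65,-1,1,0,0,0,0],[-0.65,-1,1,0,0,0,0]]'
python3 - <<'E'
from h import *
P,Rt=pose(); ci=camera_info("wrist"); im,d=capture("wrist"); p=cloud(d,ci)
c=np.array((458.1,250.5)); n=np.linalg.norm(p[...,:2]-c,axis=-1)
t=p[(n<24)&(p[...,2]>94)&(p[...,2]<110)]; f=p[(n<26)&(p[...,2]>46)&(p[...,2]<58)]
print(P,Rt.as_matrix().round(3))
for a in(t,f):
    if len(a)>5:
        m,r=cv2.minEnclosingCircle(a[:,:2].astype(np.float32)); print(len(a),m,r,np.median(a[:,2]), "tool delta",Rt.inv().apply(np.array([*m,229])-P).round(1))
E
```

```text
time_s: 2.85
eef_pos: [454.0, 241.9, 342.4]
ee_rot: [0.001, 0.987, -0.159, -0.002]
force: [-0.7, -0.5, 1.4]
grip_width: 0.996
grip_force: 0.0
[454.00801996 241.88837409 342.40902045] [[ 0.949 -0.314 -0.005]
 [-0.314 -0.949 -0.002]
 [-0.004  0.003 -1.   ]]
632 (458.16998291015625, 251.14285278320312) 11.590332984924316 97.04746816873532 tool delta [  1.5 -10.4 113.4]
450 (458.29827880859375, 251.07366943359375) 17.85268783569336 53.321119816984236 tool delta [  1.6 -10.4 113.4]
```

```bash
python3 -m crank '[[0.015,-0.1,0.3,0,0,0,0],[0.015,-0.104,0.6,0,0,0,0],[0.015,-0.104,0.9,0,0,0,0],[0.015,-0.104,0.9,0,0,0,0]]' 90
python3 -m crank '[[0,0,0.12,0,0,0,0],[0,0,0.22,0,0,0,0],[0,0,0.22,0,0,0,0],[0,0,0.22,0,0,0,0.4],[0,0,0.22,0,0,0,0.6],[0,0,0.22,0,0,0,0.8],[0,0,0.22,0,0,0,1],[0,0,0.22,0,0,0,1],[0,0,0.22,0,0,0,1],[0,0,0.22,0,0,0,1],[0,0,0.22,0,0,0,1]]' 90
```

```text
time_s: 3.3
eef_pos: [459.1, 250.6, 253.1]
ee_rot: [0.001, 0.987, -0.16, -0.002]
force: [0.4, -0.1, 0.5]
grip_width: 0.999
grip_force: 0.0
time_s: 4.4
eef_pos: [458.9, 252.0, 233.1]
ee_rot: [-0.0, 0.987, -0.16, 0.0]
force: [-1.6, -0.1, 4.8]
grip_width: 0.259
grip_force: 87.9
```

```bash
python3 -m crank '[[0,0,-0.1,0,0,0,1],[0,0,-0.3,0,0,0,1],[0,0,-0.6,0,0,0,1],[0,0,-1,0,0,0,1],[0,0,-1,0,0,0,1],[0,0,-1,0,0,0,1]]'
python3 -m crank '[[0,0,-0.3,0,0,0,1],[0,0,-0.6,0,0,0,1],[0,0,-1,0,0,0,1],[0,0,-1,0,0,0,1],[0,0,-1,0,0,0,1]]'
python3 - <<'E'
from h import *
P,Rt=pose(); ci=camera_info("wrist"); im,d=capture("wrist"); np.savez("w2.npz",im=im,d=d,**ci); print(P,Rt.as_matrix().round(3))
p=(cloud(d,ci)-P)@Rt.as_matrix()
m=(abs(p[...,1])<25)&(abs(p[...,0])<25)&(p[...,2]>140)&(p[...,2]<235); q=p[m]
print(len(q)); 
for lo in range(130,235,6):
    a=q[(q[:,2]>=lo)&(q[:,2]<lo+6)]
    if len(a)>8: print(lo,len(a),a.min(0).round(1),a.max(0).round(1))
cv2.imwrite("pics/w2.png",im[:,:,::-1])
E
```

```text
time_s: 5.0
eef_pos: [458.6, 252.0, 333.1]
ee_rot: [-0.0, 0.987, -0.16, 0.0]
force: [-0.2, -0.4, -2.6]
grip_width: 0.256
grip_force: 88.2
time_s: 5.5
eef_pos: [458.8, 251.9, 431.6]
ee_rot: [0.0, 0.987, -0.16, -0.001]
force: [0.2, 0.4, -2.0]
grip_width: 0.258
grip_force: 88.3
[458.78129288 251.94902363 431.56069868] [[ 0.949 -0.316 -0.002]
 [-0.316 -0.949 -0.   ]
 [-0.001  0.001 -1.   ]]
4880
136 316 [-11.6 -24.9 140. ] [ 11.8  23.2 142. ]
142 745 [-11.6 -24.9 142. ] [ 11.8  23.5 148. ]
148 749 [  3.3 -24.9 148. ] [ 11.7  23.3 154. ]
154 632 [  4.1 -24.7 154. ] [ 11.8  23.5 160. ]
160 543 [  3.9 -25.  160. ] [ 11.9  23.2 166. ]
166 366 [  2.8 -23.7 166. ] [ 11.8  21.5 171.8]
172 196 [  3.8 -12.3 172. ] [ 11.8   9.7 178. ]
178 763 [  2.8 -17.8 178. ] [ 17.6  15.8 183.5]
190 124 [  6.6 -12.4 190.1] [ 14.1  11.7 195.9]
196 156 [  3.6 -14.7 196. ] [ 13.9  12.8 202. ]
202 142 [  1.5 -15.1 202.1] [ 14.1  13.2 208. ]
208 132 [  3.4 -14.7 208.1] [ 14.2  13.  214. ]
214 15 [  1.9 -15.1 214.2] [ 13.2  10.4 216.1]
```

View pics/w2.png

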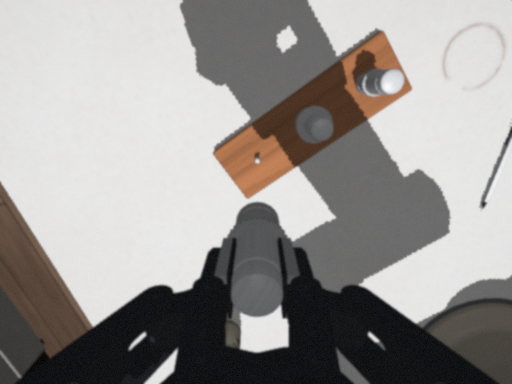

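```bash
for i in 1 2 3; do python3 -m crank '[[0.1,0.4,0,0,0,0,1],[0.2,0.8,0,0,0,0,1],[0.27,1,0,0,0,0,1],[0.27,1,0,0,0,0,1]]'; done
python3 -m crank '[[0,0.05,0,0,0.15,0,1],[0,0.05,0,0,0.32,0,1],[0,0.05,0,0,0.5,0,1],[0,0.05,0,0,0.667,0,1],[0,0.05,0,0,0.667,0,1],[0,0.05,0,0,0.667,0,1],[0,0.05,0,0,0.667,0,1]]'
python3 - <<'E'
from h import *
s=status.sense(); print(s["joints"])
P,Rt=pose(); ci=camera_info("wrist"); im,d=capture("wrist"); np.savez("w3.npz",im=im,d=d,P=P,M=Rt.as_matrix(),**ci); print(P,Rt.as_matrix().round(3))
cv2.imwrite("pics/w3.png",im[:,:,::-1])
E
```

```text
time_s: 5.95
eef_pos: [452.9, 146.6, 430.9]
ee_rot: [0.001, 0.987, -0.162, -0.002]
force: [0.5, 0.2, -1.4]
grip_width: 0.26
grip_force: 88.7
time_s: 6.35
eef_pos: [447.0, 43.7, 431.3]
ee_rot: [0.0, 0.987, -0.161, -0.001]
force: [0.4, 0.3, -1.5]
grip_width: 0.254
grip_force: 89.0
time_s: 6.75
eef_pos: [441.2, -59.3, 431.5]
ee_rot: [-0.0, 0.987, -0.161, -0.001]
force: [0.2, 1.1, -2.8]
grip_width: 0.259
grip_force: 89.1
time_s: 7.45
eef_pos: [439.5, -62.5, 432.4]
ee_rot: [0.041, 0.954, -0.154, 0.254]
force: [-0.8, -0.6, -2.3]
grip_width: 0.258
grip_force: 88.6
[-0.41541931  0.02622148  1.7958252   0.06607179  0.80218625  1.4428725 ]
[439.52476224 -62.51003189 432.39191319] [[ 0.823 -0.315  0.472]
 [-0.274 -0.949 -0.156]
 [ 0.497 -0.001 -0.868]]
```

View pics/w3.png

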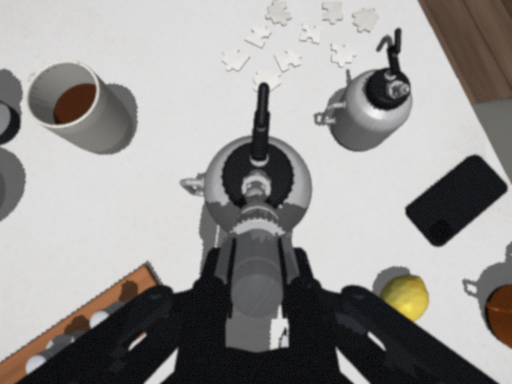

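Wrist view: the head mouth is at about (257,212) px and the post sits just ahead of it at about (257,183). The cap centre is at about (257,172) and the tap points up at (263,100). Next I'll measure the post in the tool frame.

```bash
cat > post.py <<'E'
from h import *
import sys
def run(f):
    z=np.load(f); w=cloud(z["d"],dict(K=z["K"],camera_from_world=z["camera_from_world"])); p=(w-z["P"])@z["M"]
    m=(np.hypot(p[...,0],p[...,1])<22)&(p[...,2]>205)&(p[...,2]<300); q=p[m]
    for lo in range(205,300,4):
        a=q[(q[:,2]>=lo)&(q[:,2]<lo+4)]
        if len(a)>6: print(lo,len(a),"x",a[:,0].min().round(1),a[:,0].max().round(1),"y",a[:,1].min().round(1),a[:,1].max().round(1),((a[:,1].min()+a[:,1].max())/2).round(1))
    # cap top: world z 168..176 near keg
    c=np.array([592,-113.8]); n=np.linalg.norm(w[...,:2]-c,axis=-1)
    a=w[(n<45)&(w[...,2]>168)&(w[...,2]<177)]; print("cap",len(a),np.median(a[:,2]),cv2.minEnclosingCircle(a[:,:2].astype(np.float32)))
    b=w[(n<110)&(n>45)&(w[...,2]>195)&(w[...,2]<235)]; v=b[:,:2].mean(0)-c; print("tap",len(b),b.mean(0).round(1),np.degrees(np.arctan2(v[1],v[0])).round(1), np.degrees(np.arctan2(*np.polyfit(b[:,0],b[:,1],1)[:1],1)).round(1))
    g=w[(n<72)&(n>25)&(w[...,2]>60)&(w[...,2]<152)]; print("keg body",len(g))
run(sys.argv[1])
E
python3 post.py w3.npz
```

```text
205 150 x 1.5 13.9 y -15.2 13.1 -1.1
209 86 x 3.0 13.5 y -14.9 12.8 -1.0
213 28 x 5.9 13.4 y -13.0 11.6 -0.7
249 35 x -1.0 3.1 y -6.6 -0.2 -3.4
253 74 x -2.7 6.5 y -9.1 2.2 -3.4
257 117 x -4.0 7.9 y -10.0 4.7 -2.6
261 38 x -2.0 8.3 y -10.9 4.8 -3.1
265 25 x 2.7 8.3 y -10.1 4.9 -2.6
269 60 x -8.3 8.5 y -10.3 5.8 -2.3
273 13 x 7.1 8.2 y -6.2 1.6 -2.3
277 16 x 6.3 9.6 y -6.2 6.0 -0.1
281 259 x -10.0 12.6 y -14.4 10.6 -1.9
285 31 x 4.1 13.4 y -13.6 9.8 -1.9
289 100 x -18.9 13.7 y -17.8 15.9 -0.9
293 160 x -17.5 13.6 y -20.7 20.7 -0.0
297 113 x -8.8 1.3 y -21.7 21.8 0.0
cap 2595 171.35062262010626 ((589.9984130859375, -111.55477142333984), 34.50090408325195)
tap 279 [ 641.1 -133.4  218.7] -21.7 -12.9
keg body 3656
```

```bash
python3 -m crank '[[0.005,-0.11,0,-0.05,0,0,1],[0.005,-0.11,0.1,-0.05,0,0,1],[0.005,-0.11,0.2,-0.05,0,0,1],[0.005,-0.11,0.2,-0.05,0,0,1],[0.005,-0.11,0.2,-0.05,0,0,1],[0.005,-0.11,0.2,-0.05,0,0,1]]'
cat > snap.py <<'E'
from h import *
import sys
ci=camera_info("wrist"); P,Rt=pose(); fs=[capture("wrist") for _ in range(4)]
d=np.median([f[1] for f in fs],0); im=fs[0][0]
np.savez(sys.argv[1]+".npz",im=im,d=d,P=P,M=Rt.as_matrix(),**ci); print(P,Rt.as_matrix().round(3).tolist())
cv2.imwrite("pics/%s.png"%sys.argv[1],cv2.resize(im[120:260,170:350],None,fx=4,fy=4,interpolation=cv2.INTER_CUBIC)[:,:,::-1])
E
python3 snap.py w4; python3 post.py w4.npz
```

```text
time_s: 8.1
eef_pos: [452.7, -56.1, 415.8]
ee_rot: [0.06, 0.952, -0.16, 0.253]
force: [-0.4, 0.6, -1.6]
grip_width: 0.258
grip_force: 88.6
[452.66912862 -56.09192845 415.76116629] [[0.821, -0.335, 0.462], [-0.274, -0.942, -0.195], [0.5, 0.034, -0.865]]
205 153 x 1.5 13.6 y -15.2 13.1 -1.0
209 90 x 2.8 13.6 y -14.9 12.9 -1.0
213 26 x 6.9 13.4 y -13.0 10.2 -1.4
237 40 x 1.6 5.8 y -9.3 3.5 -2.9
241 43 x 0.4 6.3 y -10.2 4.3 -2.9
245 37 x -0.0 6.3 y -10.3 5.2 -2.5
249 68 x -1.1 6.6 y -10.5 6.1 -2.2
253 18 x 4.9 6.8 y -8.1 2.9 -2.6
257 22 x 2.8 6.4 y -6.6 6.3 -0.2
261 281 x -8.3 11.0 y -15.1 9.9 -2.6
265 42 x -8.1 11.6 y -14.6 10.0 -2.3
269 40 x -2.9 11.7 y -15.5 10.1 -2.7
273 131 x -15.9 22.0 y -20.3 18.5 -0.9
277 159 x -10.7 9.8 y -21.3 21.2 -0.1
281 210 x -4.4 15.7 y -21.4 21.4 -0.0
285 389 x 1.8 19.3 y -20.6 21.4 0.4
289 203 x 9.0 20.0 y -18.0 18.8 0.4
293 15 x 17.1 19.7 y 8.1 12.6 10.3
cap 2825 171.2712608574001 ((590.0855102539062, -111.73956298828125), 34.30915451049805)
tap 323 [ 640.4 -132.5  218.6] -21.1 -16.2
keg body 3887
```

View pics/w4.png

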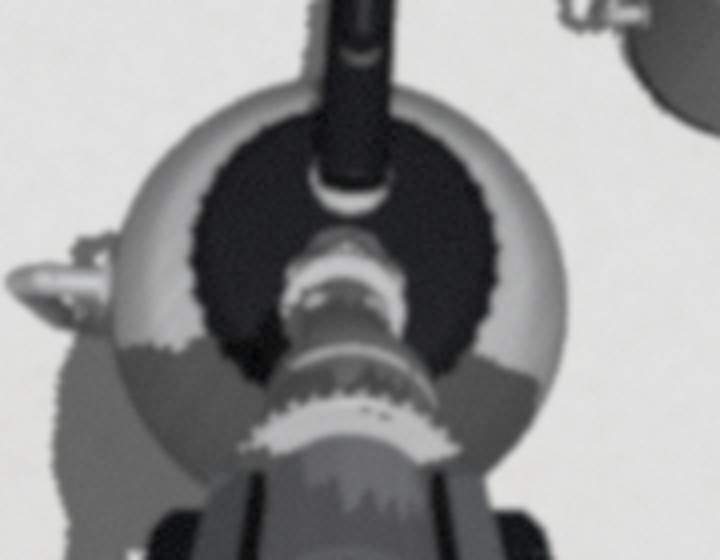

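```bash
python3 -m crank '[[-0.008,-0.015,0,0,0,0,1],[-0.008,-0.015,0.05,0,0,0,1],[-0.008,-0.015,0.1,0,0,0,1],[-0.008,-0.015,0.1,0,0,0,1],[-0.008,-0.015,0.1,0,0,0,1],[-0.008,-0.015,0.1,0,0,0,1]]'
python3 snap.py w5; python3 post.py w5.npz
```

```text
time_s: 8.9
eef_pos: [457.2, -56.2, 406.6]
ee_rot: [0.06, 0.952, -0.16, 0.253]
force: [0.4, -0.1, -2.3]
grip_width: 0.259
grip_force: 88.6
[457.15692666 -56.18821318 406.5894988 ] [[0.821, -0.334, 0.462], [-0.274, -0.942, -0.195], [0.5, 0.034, -0.865]]
205 153 x 1.8 13.6 y -15.2 13.1 -1.1
209 89 x 2.8 13.7 y -14.9 12.8 -1.0
213 27 x 6.0 13.4 y -13.0 11.6 -0.7
233 32 x 4.3 7.3 y -6.2 5.6 -0.3
237 48 x 2.9 7.3 y -7.8 6.5 -0.6
241 49 x 3.0 7.6 y -8.6 7.3 -0.7
245 24 x 0.5 7.2 y -8.7 4.4 -2.1
249 33 x -0.6 11.1 y -10.5 5.3 -2.6
253 291 x -5.0 11.9 y -13.0 11.8 -0.6
257 45 x 3.4 12.8 y -12.3 11.1 -0.6
261 58 x -14.5 12.8 y -18.7 16.0 -1.4
265 172 x -14.0 21.5 y -21.3 20.3 -0.5
269 200 x -6.7 9.4 y -21.5 21.3 -0.1
273 332 x 0.2 19.1 y -21.5 21.4 -0.0
277 351 x 7.1 20.2 y -19.1 19.8 0.4
281 52 x 14.8 20.0 y -14.0 15.5 0.8
cap 3016 171.35222427776557 ((590.1187744140625, -111.67855834960938), 34.52780532836914)
tap 353 [ 640.7 -132.7  218.6] -21.2 -25.9
keg body 4035
```

```bash
python3 -m crank '[[0,0.003,0.04,0,0,0,1],[0,0.003,0.08,0,0,0,1],[0,0.003,0.11,0,0,0,1],[0,0.003,0.14,0,0,0,1],[0,0.003,0.14,0,0,0,1]]'
python3 - <<'E'
from h import *
P,M=pose();s=status.sense();print(P,"tool force",M.inv().apply(s["force"]).round(1),s["wrist_torque"].round(2))
E
```

```text
time_s: 9.6
eef_pos: [463.6, -59.3, 393.9]
ee_rot: [0.06, 0.953, -0.16, 0.252]
force: [-0.6, 0.3, -1.2]
grip_width: 0.263
grip_force: 88.6
[463.61356943 -59.28193986 393.93589236] tool force [-1.2 -0.1  0.7] [0.2  0.37 0.07]
```

```bash
python3 snap.py w6; python3 post.py w6.npz | sed -n 1,12p
python3 -m crank '[[0,0,0.02,0,0,0,1],[0,0,0.04,0,0,0,1],[0,0,0.06,0,0,0,1],[0,0,0.08,0,0,0,1],[0,0,0.08,0,0,0,1]]'
python3 - <<'E'
from h import *
P,M=pose();s=status.sense();print(P,"tool force",M.inv().apply(s["force"]).round(1),s["wrist_torque"].round(2))
E
```

```text
[463.61356943 -59.28193986 393.93589236] [[0.822, -0.334, 0.461], [-0.274, -0.942, -0.195], [0.499, 0.034, -0.866]]
205 161 x 1.4 13.7 y -15.3 13.1 -1.1
209 81 x 3.1 13.5 y -14.8 12.8 -1.0
213 30 x 6.5 13.5 y -13.0 11.5 -0.7
225 9 x 6.3 7.9 y -8.1 6.8 -0.7
229 8 x 6.4 7.4 y -3.2 3.3 0.0
233 30 x 4.1 7.5 y -9.1 4.9 -2.1
237 271 x -1.0 12.0 y -13.1 11.8 -0.6
241 52 x 2.7 12.9 y -12.5 11.2 -0.6
245 52 x 5.5 13.3 y -12.5 11.3 -0.6
249 111 x -14.3 21.9 y -20.2 19.1 -0.6
253 205 x -9.2 11.8 y -22.0 21.7 -0.1
257 277 x -2.3 20.4 y -21.3 21.8 0.3
time_s: 10.3
eef_pos: [467.3, -60.8, 387.2]
ee_rot: [0.06, 0.953, -0.16, 0.252]
force: [-0.4, -0.1, -1.1]
grip_width: 0.26
grip_force: 88.6
[467.27295228 -60.806777   387.1774047 ] tool force [-0.8  0.2  0.8] [ 0.14  0.31 -0.05]
```

View pics/w6.png

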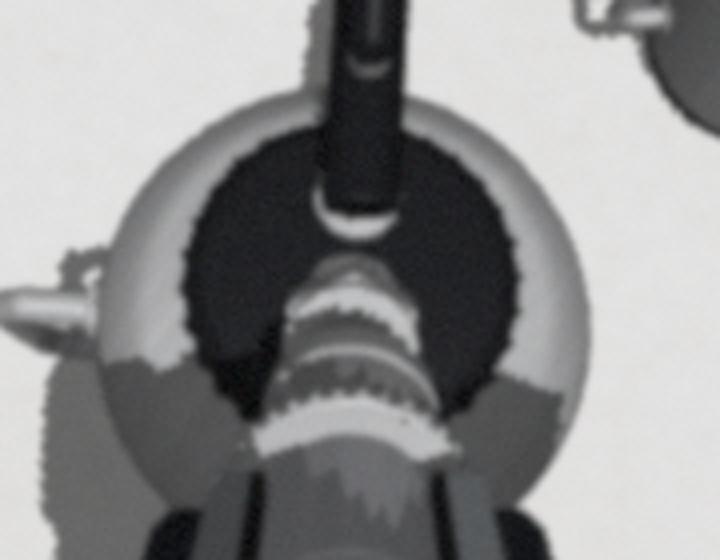

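The head is over the post with no lateral load, with a gap of about 14 mm. Now I'll push over the balls.

```bash
cat > f.py <<'E'
from h import *
P,M=pose();s=status.sense();P0=np.array([467.273,-60.807,387.177]);print("adv",((P-P0)@M.as_matrix()).round(2),"tool force",M.inv().apply(s["force"]).round(1),s["wrist_torque"].round(2))
E
for i in 1 2 3; do python3 -m crank '[[0,0,0.01,0,0,0,1],[0,0,0.02,0,0,0,1],[0,0,0.02,0,0,0,1]]' >/dev/null; python3 f.py; done
```

```text
adv [ 0.06 -0.    1.76] tool force [ 0.2 -0.8 -0. ] [ 0.19  0.33 -0.01]
adv [ 0.06 -0.02  3.81] tool force [-1.   0.1  0.9] [0.09 0.35 0.02]
adv [ 0.34 -0.08  5.19] tool force [-0.8 -0.7 -4.8] [ 0.25  0.42 -0.03]
```

```bash
for i in 1 2 3; do python3 -m crank '[[0,0,0.005,0,0,0,1],[0,0,0.01,0,0,0,1],[0,0,0.015,0,0,0,1],[0,0,0.015,0,0,0,1],[0,0,0.015,0,0,0,1]]' >/dev/null; python3 f.py; done
```

```text
adv [ 0.13 -0.    7.29] tool force [-0.6 -0.2 -0.4] [0.17 0.17 0.06]
adv [-0.16  0.07  9.36] tool force [ 1.2 -0.9  9.3] [0.1  0.   0.05]
adv [ 0.05  0.02 10.27] tool force [ 0.8 -0.8  8. ] [ 0.05  0.14 -0.  ]
```

```bash
for i in 1 2 3; do python3 -m crank '[[0,0,0.005,0,0,0,1],[0,0,0.01,0,0,0,1],[0,0,0.015,0,0,0,1],[0,0,0.015,0,0,0,1],[0,0,0.015,0,0,0,1]]' >/dev/null; python3 f.py; done
```

```text
adv [ 0.2  -0.06 11.36] tool force [-0.7 -0.4 -2. ] [0.14 0.42 0.04]
adv [ 0.21 -0.03 13.04] tool force [-1.1 -0.1 -4.3] [0.23 0.4  0.03]
adv [ 0.19 -0.03 14.54] tool force [-0.5 -0.8 -5.8] [ 0.21  0.37 -0.02]
```

```bash
for i in 1 2 3; do python3 -m crank '[[0,0,0.005,0,0,0,1],[0,0,0.01,0,0,0,1],[0,0,0.01,0,0,0,1],[0,0,0.01,0,0,0,1],[0,0,0.01,0,0,0,1]]' >/dev/null; python3 f.py; done
```

```text
adv [ 0.22 -0.06 15.43] tool force [-1.3  0.2 -8.3] [ 0.23  0.51 -0.  ]
adv [ 0.41 -0.03 15.95] tool force [ -1.8  -0.5 -13.6] [ 0.28  0.63 -0.  ]
adv [ 0.64 -0.11 16.08] tool force [ -5.1   0.8 -24.6] [ 0.38  1.14 -0.05]
```

The force has risen steeply, so the head is on its seat. I'll check that the head hasn't slipped and that it's at rest.

```bash
python3 -m crank '[[0,0,0,0,0,0,1],[0,0,0,0,0,0,1],[0,0,0,0,0,0,1],[0,0,0,0,0,0,1],[0,0,0,0,0,0,1]]'; python3 f.py; python3 snap.py w7; python3 - <<'E'
from h import *
for f in("w2","w7"):
    z=np.load(f+".npz"); w=cloud(z["d"],dict(K=z["K"],camera_from_world=z["camera_from_world"]))
    P,M=(z["P"],z["M"]) if "P" in z else (np.array([458.781,251.949,431.561]),rot([0,.987,-.16,0]).as_matrix())
    p=(w-P)@M; fl=p[(abs(p[...,1])<19)&(p[...,0]>12.8)&(p[...,0]<19)&(p[...,2]>172)&(p[...,2]<186)]
    se=p[(abs(p[...,1])<14)&(p[...,0]>0)&(p[...,0]<16)&(p[...,2]>205)&(p[...,2]<235)]
    print(f,"flange z",np.percentile(fl[:,2],[5,50,95]).round(1),"x max",fl[:,0].max().round(1)); print(np.histogram(se[:,2],bins=range(205,236,3))[0])
E
```

```text
time_s: 16.2
eef_pos: [475.3, -64.0, 373.6]
ee_rot: [0.06, 0.952, -0.159, 0.254]
force: [-15.6, 5.2, 19.2]
grip_width: 0.256
grip_force: 91.4
adv [ 0.64 -0.11 16.07] tool force [ -4.6   1.  -24.8] [ 0.34  1.13 -0.07]
[475.28965896 -64.02907675 373.61090155] [[0.821, -0.334, 0.464], [-0.273, -0.942, -0.196], [0.502, 0.034, -0.864]]
w2 flange z [179.  180.2 182.3] x max 17.3
[125  66  64  13   0   0   0   0   0   0]
w7 flange z [178.8 179.6 181.7] x max 17.1
[126  63  62   5   3  19  48  33   0  29]
```

View pics/w7.png

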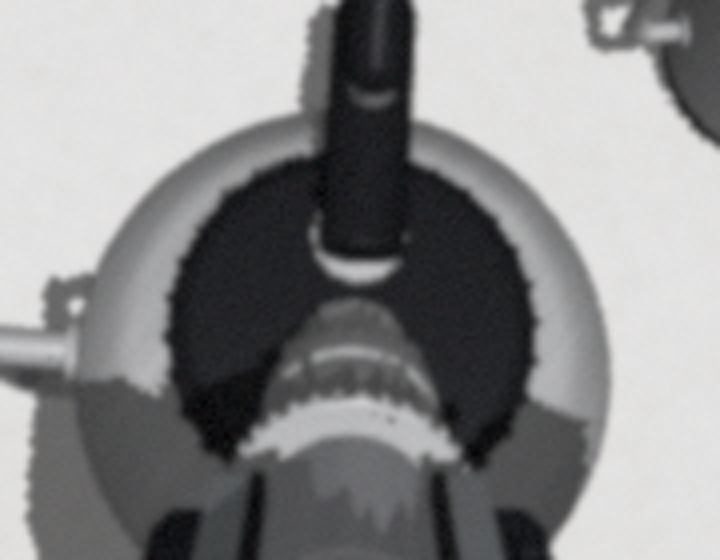

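The collar now covers the seat at about (350,340) px in the crop. The head hasn't slipped in the fingers, the push is steady at about 25 N and the grip is about 91 N. I'm handing in.

```bash
python3 -c "
from rig import ticket; print(ticket.finish_job())"
```

```text
the job is handed in; nothing more can be done
None
```

I took the middle-sized head from its peg, snapped it onto the keg's gas post and pressed it home, and handed the job in with it still gripped (about 91 N) and pushed down at about 25 N; the hand-in gave no verdict.

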